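# Roll the long jar onto the reading line

### The arm

A 7-joint arm with a two-finger parallel gripper is mounted at the origin on the work surface. World frame = base frame: x ahead of the robot, y to its left, z up, the work surface at z = 0. Lengths are in m, angles in rad, forces in N, time in s.
With the tool pointing down it reaches from about 0.35 to 0.9 m from the base axis. Payload 19.9 kg.
Tool frame: the origin (TCP) lies on the centre line of the jaws, within the pads' length; the fingertips stand 14 mm ahead of it and the grasp point (between the pads) lies 5 mm behind it; y points along the fingers, x is the direction in which the jaws open and shut, and the axes are right-handed (so a half turn about y gives the same grasp; the last joint's range is limited). The gripper opens to 94 mm and grips with 3 to 60 N. Pads are 16 mm wide; open, the fingers measure 119 mm over their backs; the gripper's body (75 mm by 177 mm) begins 78 mm behind the grasp point.
Start: joints at [-1.214, 0.417, -0.01, 1.614, 0.005, 1.111, -0.053], TCP at [0.242, 0.576, 0.219] pointing down, gripper open.
Joint ranges: [-2.81, 2.81], [-0.39, 2.02], [-1.27, 1.25], [0.06, 2.57], [-1.19, 4.33], [0.19, 2], [-2.82, 2.82]. Speed limits (rad/s): [1.89, 1.89, 2.39, 2.39, 3.01, 3.01, 3.01].

### API

Orientations are given as a rotation vector (axis times angle).
In Python, from plant import r gives the robot as it stands. Calls block until the motion is done:
- r.reach(position, orientation): joint-space move of the TCP to a pose.
- r.move_straight(position, orientation=None, vel=0.15): straight line of the TCP; orientation=None keeps the orientation; vel is the mean speed in m/s.
- r.goto_joints(angles): joint-space move.
- r.set_gripper(opening): finger opening in m; the grip force is fixed at half the most; returns when the fingers have stopped.
- r.dwell(seconds).
- r.solve_ik(position, orientation): joint angles nearest the present ones, or None.
- r.state(): the state.
- r.grab_frame(name): name is "scene" or "side" or "wrist"; returns a dict with "img" (400x640x3 uint8, red, green, blue), "camera_matrix" (3x3 intrinsics, pixels), "view" (4x4, takes a point from world to camera coordinates); the wrist camera has in their place "T_tool_cam" (4x4, takes a point from camera to tool coordinates, whose origin is the TCP and whose axes are the tool frame's). Camera axes: x right, y up, looking along -z (the intrinsics and any distortion apply to the point x, -y, -z); pixel columns grow to the right and rows downward; lengths in m; the calibration is good to about 2 mm. A picture is of the moment at which its call begins: read the wrist's pose just before it. There is no depth.
A pose or a line that the arm cannot do raises r.Unreachable and nothing moves.
- r.close_job(): hands the job in, once; it reports no verdict.
The state is a dict: "t": time; "q": joint angles; "qd": joint speeds; "joint_efforts": joint torques, N m; "tcp_pos": TCP position; "orientation": TCP orientation; "contact_force": force on the tool from outside, world axes, zero at the start; "wrist_torque": the same for the moment, N m; "gripper_width": finger opening in m.
Only numpy, scipy, OpenCV 4.12 (cv2) and the standard library are available. Lean on these libraries where they do the work, as an engineer would, in place of code of your own. Each camera call takes 0.05 s, during which the arm holds its last target. There are 200 camera calls.

### The job

Two capped jars lie on the label reader's mat: with the fingertips resting on its top, roll the longer jar sideways over the mat until it lies centred along the black line in front of the reader. Only roll it: do not pinch it, lift it or push it from beside low down, and leave the short jar and everything else where they are. Finish with the long jar at rest and the hand clear of it.

Things in the scene. Friction and masses are not known exactly. Their poses are not given: they have to be found in the camera images.
- long_jar_center (a point): centre of the long jar, the one to roll: white plastic cylinder, ribbed metal cap flush with it, 36 mm diameter, 85 mm long, 80 to 170 g, lying on the mat 60 to 95 mm to either side of the line; its top is 39 mm above the table. x: its long axis, near parallel to the line; y, z turn as it rolls. Under a light press it rolls half as far as a fingertip moves along its top; let go, it soon stops.
- band (a point): middle of the black line, on the mat's upper face, 3 mm above the table: a flat printed band 16 mm wide, 150 mm long. x runs along the line towards the reader, y is level and square to the line (the way the jars roll), z is up.
- mat: fixed grey mat, 200 mm (x) by 300 mm (y), 3 mm thick; origin at the centre of its underside, axes as for the line, whose middle is at x = -20 mm. The reader, a fixed white block 55 mm high, 40 mm (x) by 70 mm (y), stands on it at the far end of the line, centred at x = 78 mm.
- short_jar_center (a point): centre of the short jar, to be left alone: like the long jar and of the same 36 mm diameter, but 50 mm long; it lies on the mat on the other side of the line. Axes as for the long jar.
- pot: small upright capped pot standing on the mat beside the reader, 30 mm diameter, 40 mm high; origin at the centre of its underside. Leave alone.
- model: plaster dental cast, about 55 by 60 by 27 mm, on the table to the robot's right; origin at the centre of its underside. Leave alone.
- driver: screwdriver with black handle, 160 mm long, lying along its x axis on the table beyond the mat. Leave alone.
- cup: white cup, 70 mm diameter, 75 mm high, on the table beyond the mat; origin at the centre of its underside. Leave alone.
- bottle: upright amber bottle, 48 mm diameter, 110 mm high, on the table to the robot's right; origin at the centre of its underside. Leave alone.
Not all that is in view belongs to the job. Leave any pink or red look-alike of the part that bears long_jar_center alone.

How it is judged:
By the outcome, as a careful person would: the job done as asked, in the order asked, and still so for the second after the job is handed in, with the robot touching nothing.
It also fails if it takes over 50 s, if anything falls off the work surface, if the arm or the gripper's body presses on something with over 40 N, if the wrist force passes 120 N, or if a joint passes its speed limit or range.

## Working session

There is one attempt and no reset: what is moved stays moved. The work goes in short steps, each a Python script; the robot and the scene stay as the last script left them, time stands still between calls to the robot, and variables do not carry over. Pictures are saved under pics/ and viewed, about 8 in all and at most 12, crops included, and the job is handed in when it is done.

```bash
mkdir -p pics; ls
python3 - <<'E'
from plant import r
import cv2, numpy as np
s=r.state(); print(s['t'],s['tcp_pos'],s['orientation'],s['gripper_width'])
for n in ("scene","side"):
    f=r.grab_frame(n); cv2.imwrite(f"pics/{n}0.png",f["img"][:,:,::-1]); print(n,f["camera_matrix"].round(1).tolist(),f["view"].round(3).tolist(),[k for k in f])
E
```

```text
pics
0.0 [0.24199021 0.57585717 0.21881872] [-1.37230489 -0.9106389   0.9122707 ] 0.09355150381879437
scene [[375.4, 0.0, 319.1], [0.0, 375.4, 201.2], [0.0, 0.0, 1.0]] [[-0.58, 0.814, -0.024, 0.371], [-0.454, -0.299, 0.839, 0.168], [0.676, 0.498, 0.543, -1.292], [0.0, 0.0, 0.0, 1.0]] ['img', 'camera_matrix', 'view']
side [[488.7, 0.0, 327.9], [0.0, 488.7, 205.5], [0.0, 0.0, 1.0]] [[0.873, -0.487, 0.011, -0.518], [0.33, 0.608, 0.722, -0.157], [-0.358, -0.627, 0.692, -1.103], [0.0, 0.0, 0.0, 1.0]] ['img', 'camera_matrix', 'view']
```

View pics/scene0.png

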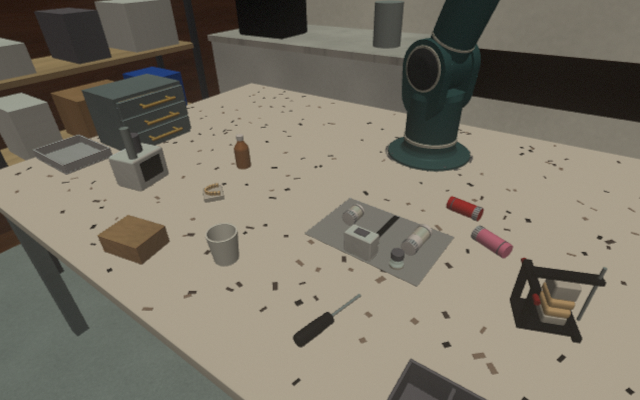

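View pics/side0.png

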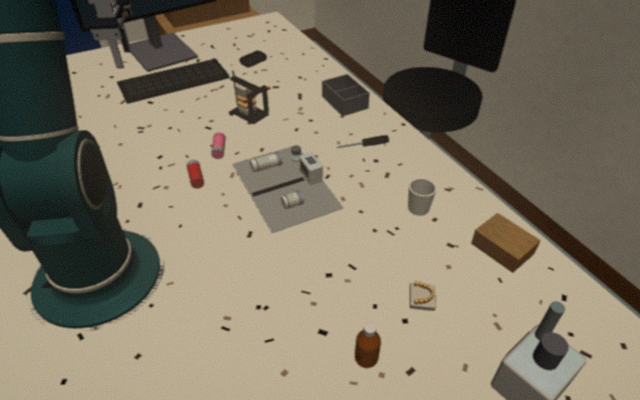

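The scene view shows the mat with corners at about (305,232), (360,201), (453,238) and (413,277). The white jars are at (418,239), which is the longer, and (353,214), which is the shorter. Red (465,208) and pink (492,241) look-alikes lie off the mat, and the black line runs near (387,226). Next I'll get coarse positions.

```bash
cat > h.py <<'E'
import numpy as np, cv2
from scipy.spatial.transform import Rotation as R
def cam(f, s=None):
    """returns K, world-from-camera (y up, -z forward)"""
    if "view" in f: T=np.linalg.inv(f["view"])
    else:
        W=np.eye(4); W[:3,:3]=R.from_rotvec(s["orientation"]).as_matrix(); W[:3,3]=s["tcp_pos"]
        T=W@f["T_tool_cam"]
    return f["camera_matrix"],T
def ray(K,T,uv,z):
    d=np.linalg.inv(K)@[uv[0],uv[1],1]; d=T[:3,:3]@[d[0],-d[1],-1*d[2]]
    return T[:3,3]+d*(z-T[2,3])/d[2]
def proj(K,T,P):
    c=np.linalg.inv(T)@np.append(P,1); p=K@[c[0],-c[1],-c[2]]
    return p[:2]/p[2]
E
python3 - <<'E'
from plant import r
from h import *
np.set_printoptions(precision=4,suppress=True)
f=r.grab_frame("scene");K,T=cam(f)
for p in [(305,232),(360,201),(453,238),(413,277)]: print('mat',ray(K,T,p,.003))
for p in [(379,235),(398,217)]: print('line',ray(K,T,p,.003))
for p in [(418,239),(353,214)]: print('jar',ray(K,T,p,.021))
f=r.grab_frame("side");K,T=cam(f)
for p in [(233,163),(297,147),(342,207),(273,230)]: print('mat s',ray(K,T,p,.003))
for p in [(265,161),(291,200)]: print('jar s',ray(K,T,p,.021))
f=r.grab_frame("wrist");print(f["T_tool_cam"],f["camera_matrix"])
s=r.state();print(R.from_rotvec(s["orientation"]).as_matrix())
E
```

```text
mat [ 0.5933 -0.0757  0.003 ]
mat [ 0.397  -0.0339  0.003 ]
mat [0.4161 0.2321 0.003 ]
mat [0.5903 0.207  0.003 ]
line [0.5031 0.081  0.003 ]
line [0.4091 0.0863 0.003 ]
jar [0.4878 0.1722 0.021 ]
jar [ 0.4839 -0.0044  0.021 ]
mat s [0.4112 0.2298 0.003 ]
mat s [0.6051 0.2107 0.003 ]
mat s [ 0.593  -0.0744  0.003 ]
mat s [ 0.4021 -0.0637  0.003 ]
jar s [0.487  0.1735 0.021 ]
jar s [ 0.4808 -0.0052  0.021 ]
[[ 1.      0.0006 -0.0011  0.    ]
 [-0.0012  0.2679 -0.9634 -0.1661]
 [-0.0003  0.9634  0.2679  0.0783]
 [ 0.      0.      0.      1.    ]] [[292.9646   0.     321.0924]
 [  0.     292.9646 196.4649]
 [  0.       0.       1.    ]]
[[ 0.3874 -0.0002 -0.9219]
 [ 0.9219 -0.0006  0.3874]
 [-0.0006 -1.     -0.0001]]
```

```bash
cat >> h.py <<'E'
def ori(yaw):
    x=np.array([np.cos(yaw),np.sin(yaw),0]); y=np.array([0,0,-1.]); z=np.cross(x,y)
    return R.from_matrix(np.c_[x,y,z]).as_rotvec()
E
python3 - <<'E'
from plant import r
from h import *
np.set_printoptions(precision=4,suppress=True)
for yw in (-.07,np.pi-.07):
    for p in [(0.49,.02,.2),(.49,.2,.06),(.49,.05,.06)]: print(yw,p,r.solve_ik(p,ori(yw)))
yw=-.07
r.reach((.49,.02,.2),ori(yw)); r.dwell(.3)
s=r.state();f=r.grab_frame("wrist");np.savez("w1.npz",img=f["img"],K=f["camera_matrix"],T=cam(f,s)[1])
cv2.imwrite("pics/w1.png",f["img"][:,:,::-1]);print(s['t'],s['tcp_pos'],s['orientation'],s['contact_force'])
E
```

```text
-0.07 (0.49, 0.02, 0.2) [-0.625   0.2241  0.5972  1.9779 -0.1508  0.9826 -0.0255]
-0.07 (0.49, 0.2, 0.06) [-0.7787  0.4956  0.4127  1.9856 -0.2942  0.7178 -0.2567]
-0.07 (0.49, 0.05, 0.06) [-0.5687  0.4544  0.4885  2.0758 -0.3313  0.6858  0.067 ]
3.0715926535897933 (0.49, 0.02, 0.2) [ 0.7983  0.3729 -1.0801  1.9361  0.3783  1.0552  2.6265]
3.0715926535897933 (0.49, 0.2, 0.06) [-0.2992  0.4701 -0.1792  1.9693  0.1238  0.7125  2.5184]
3.0715926535897933 (0.49, 0.05, 0.06) [ 0.6869  0.6904 -1.0859  2.0368  0.7926  0.9127  2.2318]
2.7333 [0.49   0.0202 0.2   ] [-1.5701  0.0546 -0.0546] [-0.616   0.9272  0.2798]
```

View pics/w1.png

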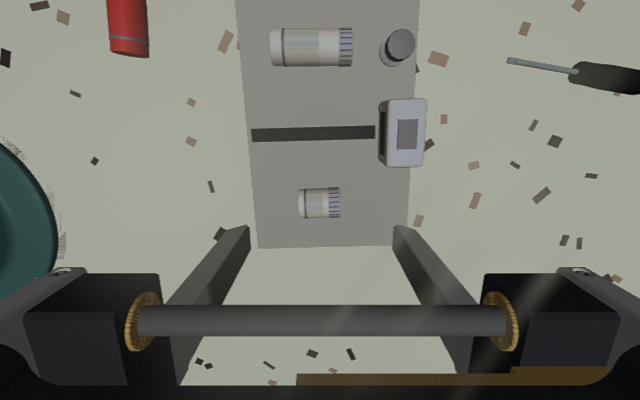

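The wrist view shows the long white jar from (271,47) to (353,46), near the pot at (398,47). The short jar is at (320,202), and the line runs from (251,135) to (375,131). The jar at (312,47) is the white 85 mm one; the red one at (128,25) is the decoy. I'll refine the pose numerically and confirm with one enlarged crop.

```bash
cat > meas.py <<'E'
from h import *
def fit(npz,box_band,box_jar,out=None,thr=150):
    """line pose and jar pose (centre, axis angle) from a wrist picture"""
    d=np.load(npz);K,T,img=d["K"],d["T"],d["img"]; g=cv2.cvtColor(img,cv2.COLOR_RGB2GRAY)
    def big(m,b):
        q=np.zeros_like(m);x0,y0,x1,y1=b;q[y0:y1,x0:x1]=m[y0:y1,x0:x1]
        c=max(cv2.findContours(q,cv2.RETR_EXTERNAL,cv2.CHAIN_APPROX_NONE)[0],key=cv2.contourArea);return c[:,0,:].astype(float)
    cb=big((g<85).astype(np.uint8),box_band); 
    kern=np.ones((7,7),np.uint8)
    cj=big(cv2.morphologyEx(((g>thr)|(g<95)).astype(np.uint8),cv2.MORPH_CLOSE,kern),box_jar)
    res=[]
    for c,z in((cb,.003),(cj,.021)):
        P=np.array([ray(K,T,p,z)[:2] for p in c])*1000
        (cx,cy),(w,h),a=cv2.minAreaRect(P.astype(np.float32)); bx=cv2.boxPoints(((cx,cy),(w,h),a))
        e=[bx[1]-bx[0],bx[2]-bx[1]];e=max(e,key=np.linalg.norm);e=e*np.sign(e[0])
        res.append((cx,cy,max(w,h),min(w,h),np.degrees(np.arctan2(e[1],e[0]))))
    if out:
        v=img[:,:,::-1].copy();
        for c in(cb,cj): cv2.polylines(v,[c.astype(int)],True,(0,0,255),1)
        cv2.imwrite(out,cv2.resize(v[0:240,220:440],None,fx=2.5,fy=2.5))
    return np.array(res)
E
python3 - <<'E'
from meas import *
np.set_printoptions(precision=2,suppress=True)
print(fit("w1.npz",(245,115,377,150),(262,20,362,75),"pics/c1.png"))
d=np.load("w1.npz");print(d["T"][:3,3],d["img"][47,240:375:6].mean(1))
E
```

```text
[[483.49  77.81 149.28  15.73  -2.41]
 [488.82 169.    86.63  37.    -4.  ]]
[0.5  0.1  0.37] [137.33 135.33 134.   134.33 133.67 150.33 161.33 101.   144.   143.67
 144.   142.67 143.67 148.   163.33 164.67 165.33 138.   138.67 134.67
 133.33 133.33 133.  ]
```

View pics/c1.png

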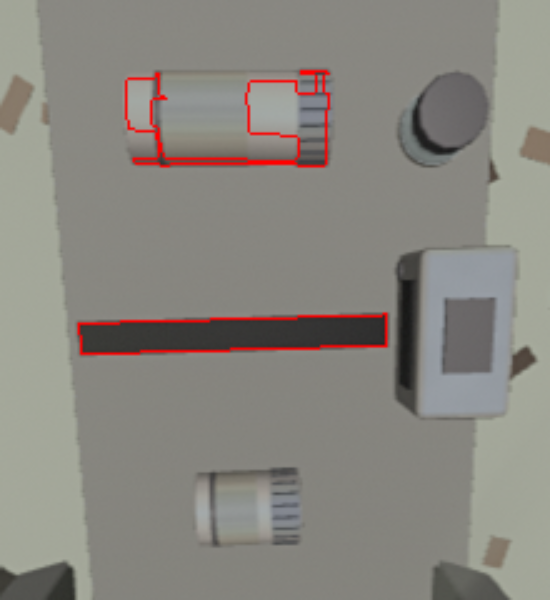

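Confirmed: the white long jar is at (489,169) mm and the line middle is at (483.5,77.8) mm at -2.4°. That leaves about 91 mm to roll towards -y, with under 2 mm of offset along the line. The tips are only 16 mm wide, so I'll roll in several short strokes. The first one also finds the contact height.

```bash
cat > roll.py <<'E'
from plant import r
from h import *
YL=np.radians(-2.4); U=np.array([np.cos(YL),np.sin(YL),0]); N=np.array([-np.sin(YL),np.cos(YL),0])
def fz(): return r.state()["contact_force"].copy()
def touch(p,o,z0,zmin,F=4):
    """from z0 step down over p until the press reaches F; returns the TCP height"""
    p=np.array(p,float); p[2]=z0; r.move_straight(p,o,.08); r.dwell(.15); b=fz()[2]
    while p[2]>zmin:
        p[2]-=.0005; r.move_straight(p,o,.02)
        if fz()[2]-b>F: break
    return p[2],fz()[2]-b
def look(p,name,o):
    r.move_straight(p,o,.25); r.dwell(.2); s=r.state(); f=r.grab_frame("wrist")
    np.savez(name+".npz",img=f["img"],K=f["camera_matrix"],T=cam(f,s)[1]); cv2.imwrite(f"pics/{name}.png",f["img"][:,:,::-1])
E
python3 - <<'E'
from roll import *
np.set_printoptions(precision=3,suppress=True)
o=ori(YL); j=np.array([.4888,.169,0]); a=.006
r.set_gripper(.034)
p=j+a*N+[0,0,.075]; r.reach(p,o)
z,F=touch(p,o,.056,.0505); print("contact",z,F,r.state()['t'],r.state()["gripper_width"])
if F>2:
    for k in range(3):
        q=p-N*.008*(k+1); q[2]=z; r.move_straight(q,o,.05); print(fz(),r.state()["tcp_pos"])
    q[2]=z+.025; r.move_straight(q,o,.1)
c=j-.012*N
look(c+[0,-.14,.17],"w2",o); print(r.state()['t'])
E
```

```text
contact 0.0525 10.189855523424043 6.9083 0.033999703107605354
[-4.371  0.292 13.834] [0.489 0.167 0.053]
[-5.644 -0.162 14.203] [0.488 0.159 0.053]
[-6.44   0.048 14.644] [0.488 0.151 0.053]
9.2833
```

View pics/w2.png

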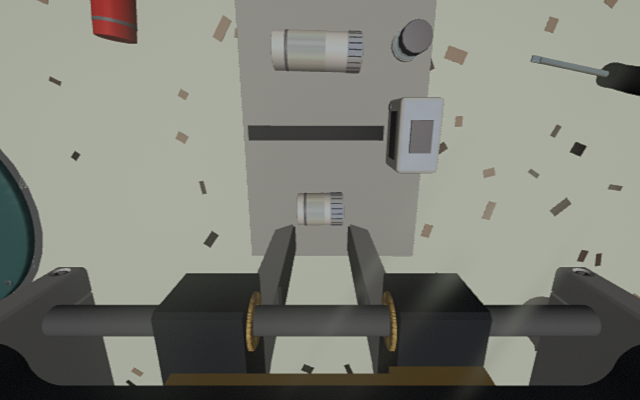

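The jar now spans (272..362, 30..74) px and is lying straight, the line is at (316,132), and the short jar is untouched at (320,208). Contact was at TCP z = 0.0525.

```bash
cat > meas2.py <<'E'
from h import *
def corners(img,box):
    """jar outline in box from gradients"""
    x0,y0,x1,y1=box; g=cv2.cvtColor(img,cv2.COLOR_RGB2GRAY)[y0:y1,x0:x1]
    e=cv2.Canny(g,40,100); e=cv2.morphologyEx(e,cv2.MORPH_CLOSE,np.ones((5,5),np.uint8))
    c=max(cv2.findContours(e,cv2.RETR_EXTERNAL,cv2.CHAIN_APPROX_NONE)[0],key=cv2.contourArea)
    return c[:,0,:]+[x0,y0]
def jar(npz,box):
    d=np.load(npz);K,T=d["K"],d["T"];c=corners(d["img"],box)
    P=np.array([ray(K,T,p,.021)[:2] for p in c],np.float32)*1000
    (cx,cy),(w,h),a=cv2.minAreaRect(P);a=a if w>h else a-90
    a=(a+90)%180-90
    return np.array([cx,cy,max(w,h),min(w,h),a])
E
python3 - <<'E'
from meas import *; from meas2 import *
np.set_printoptions(precision=2,suppress=True)
print(jar("w1.npz",(262,20,362,75)),jar("w1.npz",(290,178,350,226)))
print(jar("w2.npz",(262,20,374,82)),jar("w2.npz",(288,185,352,232)))
print(fit("w2.npz",(243,118,386,145),(262,20,374,82)))
E
```

```text
[489.62 169.42  90.11  37.94  -4.  ] [484.71  -4.6   50.8   40.99  -3.06]
[489.68 156.38  91.22  38.54  -3.04] [479.75  -8.17  63.1   46.18  -0.7 ]
[[483.75  77.31 149.33  15.21  -2.32]
 [488.22 156.91  87.81  36.94  -3.75]]
```

```bash
cat >> roll.py <<'E'
def stroke(j,d,z,o=None,o2=None,up=.012):
    """roll jar at j by d towards -N (finger goes from +d/2 to -3d/2 of the starting centre)"""
    p=j+N*d/2; q=j-N*d*1.5
    r.move_straight(p+[0,0,z+up],o,.12); r.move_straight(p+[0,0,z],o,.04)
    f1=fz(); r.move_straight(q+[0,0,z],o if o2 is None else o2,.06); f2=fz()
    r.move_straight(q+[0,0,z+up],None,.06); return f1[2],f2[2]
E
python3 - <<'E'
from roll import *
np.set_printoptions(precision=2,suppress=True)
o=ori(YL); j=np.array([.4887,.1567,0])
r.reach(j+N*.006+[0,0,.08],o)
for k in range(5):
    print(stroke(j,.012,.0526,o),r.state()['t']); j=j-N*.012
r.move_straight(j+[0,-.02,.1],o,.2)
look(j+[0,-.11,.17],"w3",o); print(j,r.state()['t'])
E
```

```text
(np.float64(10.939804789583123), np.float64(13.644048427734862)) 11.625
(np.float64(17.703930595526803), np.float64(21.90031683780479)) 13.225
(np.float64(18.827753442769037), np.float64(20.953361291881166)) 14.825
(np.float64(17.68659404745269), np.float64(21.640817761912327)) 16.425
(np.float64(17.583087097844206), np.float64(22.6485911385645)) 18.025
[0.49 0.1  0.  ] 19.225
```

View pics/w3.png

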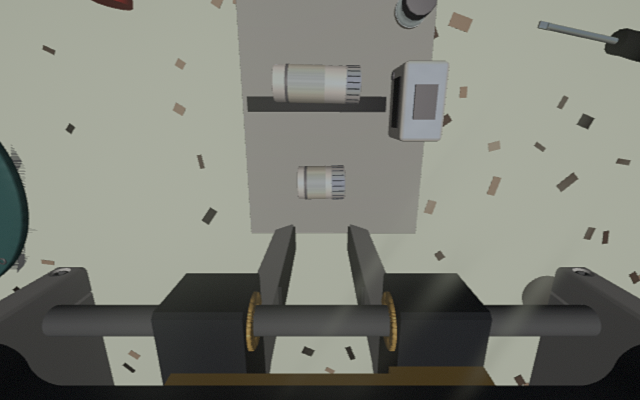

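The jar is now at (317,84) px, partly over the line at (316,104), and the short jar is still at (321,182). I'll measure it from its top edge and ends.

```bash
cat >> meas2.py <<'E'
def edges(npz,cols,r0,r1,side):
    """sub-row of the strongest gradient in rows r0..r1 per column, fit a line -> rows at the two ends"""
    d=np.load(npz);g=cv2.GaussianBlur(cv2.cvtColor(d["img"],cv2.COLOR_RGB2GRAY),(3,3),0).astype(float)
    x=np.arange(*cols);gr=np.gradient(g,axis=0)[r0:r1,cols[0]:cols[1]]*side;gr=np.clip(gr,0,None)**2
    y=(gr*np.arange(r0,r1)[:,None]).sum(0)/gr.sum(0)
    for _ in range(3):
        k=np.polyfit(x,y,1);e=abs(y-np.polyval(k,x));m=e<=np.percentile(e,80);x,y=x[m],y[m]
    return k
def axis(npz,kt,kb,xl,xr):
    """world ends of the axis: silhouette rays top and bottom meet the z=.021 level; bisected by angle"""
    d=np.load(npz);K,T=d["K"],d["T"];out=[]
    for x in(xl,xr): out.append((ray(K,T,(x,np.polyval(kt,x)),.021)+ray(K,T,(x,np.polyval(kb,x)),.021))[:2]/2*1000)
    a,b=np.array(out);return (a+b)/2,np.degrees(np.arctan2(*(b-a)[::-1])),np.linalg.norm(b-a)
E
python3 - <<'E'
from meas import *; from meas2 import *
np.set_printoptions(precision=2,suppress=True)
d=np.load("w3.npz");K,T=d["K"],d["T"]
g=cv2.cvtColor(d["img"],cv2.COLOR_RGB2GRAY)
print(g[56:116:1,330]); print(g[84,265:370])
kt=edges("w3.npz",(278,345),58,72,1);kb=edges("w3.npz",(278,345),96,108,-1);print(kt,kb,axis("w3.npz",kt,kb,272.5,361.5))
kt=edges("w2.npz",(278,345),24,38,1);kb=edges("w2.npz",(278,345),66,80,1);print(kt,kb,axis("w2.npz",kt,kb,271.5,362))
for n in("w3.npz",):
  k=edges(n,(365,384),90,102,-1);k2=edges(n,(250,384),105,117,1);print(k,k2,ray(K,T,(374,np.polyval(k,374)),.003),ray(K,T,(374,np.polyval(k2,374)),.003),ray(K,T,(250,np.polyval(k2,250)),.003))
E
```

```text
[135 135 135 135 135 136 135 134 134 113 130 140 149 155 156 159 162 164
 165 167 167 167 168 169 169 170 169 170 169 168 167 165 163 163 160 159
 155 152 148 144 140 135 131 122 113 103  94  65  56  58  58  59  58  57
  53  70 139 137 135 135]
[136 135 136 136 135 135 140 155 166 166 165 165 165 165 166 166 167 168
 163 139 106 110 135 152 150 150 149 149 149 149 150 150 150 150 150 150
 150 150 150 151 150 151 150 150 149 149 150 149 149 149 150 149 150 149
 150 149 149 149 147 157 167 170 169 170 169 169 169 169 169 171 170 170
 170 170 170 170 170 171 171 171 168 153 138 138 139 140 140 140 139 139
 140 138 140 139 138 136 131 135 134 134 134 135 134 135 135]
[ 0.03 57.14] [ 0.03 92.12] (array([485.7 ,  96.13]), np.float64(-3.8867660364469594), np.float64(89.53566528517707))
[ 0.04 20.81] [ 0.03 62.63] (array([488.96, 155.7 ]), np.float64(-4.007015644494338), np.float64(88.64411205045478))
[ 0.   95.29] [  0.   110.67] [0.55 0.08 0.  ] [0.55 0.07 0.  ] [0.41 0.07 0.  ]
```

Run:
```python
from roll import *
np.set_printoptions(precision=2,suppress=True)
j=np.array([.4857,.0963,0]); d=.0094; o1=ori(YL-.026); o2=ori(YL)
r.reach(j+N*.006+[0,0,.08],o1)
for k in range(2):
    print(stroke(j,d,.0527,o1,o2),r.state()['t']); j=j-N*d
r.move_straight(j+[0,-.02,.1],None,.2)
look(j+[0,-.12,.17],"w4",ori(YL)); print(j,r.state()['t'])
im=cv2.imread("pics/w4.png"); cv2.imwrite("pics/c4.png",cv2.resize(im[20:220,220:440],None,fx=3,fy=3)[:600])
```

```text
(np.float64(10.860949700013432), np.float64(11.982676952637595)) 21.4083
(np.float64(17.514861682738758), np.float64(20.85087694756381)) 22.925
[0.48 0.08 0.  ] 24.1583
```

View pics/c4.png

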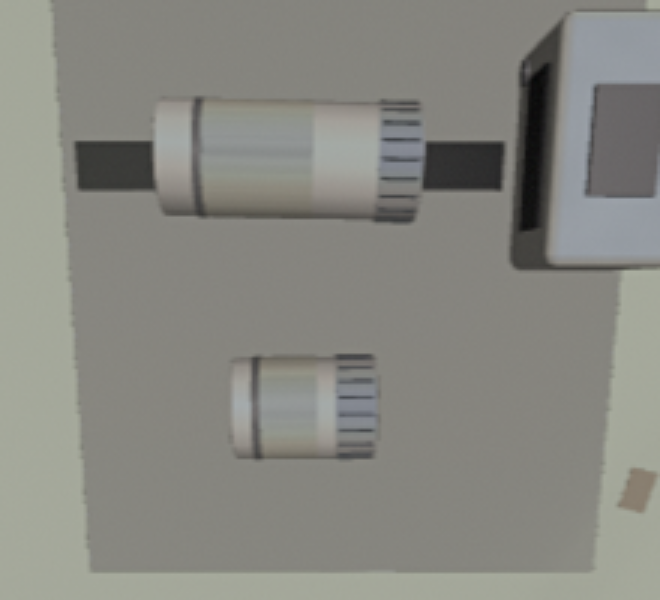

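The jar now lies over the line, with its axis from crop (155,156) to (422,160) and the line at row 166. The parallax still has to be taken out, so I'll measure it.

Run:
```python
from meas import *; from meas2 import *
np.set_printoptions(precision=4,suppress=True)
d=np.load("w4.npz");K,T=d["K"],d["T"]
for nm,c in(("c1",(276,344)),("c2",(280,358))):
    kt=edges("w4.npz",c,48,58,1);kb=edges("w4.npz",c,87,97,1);print(nm,kt,kb,axis("w4.npz",kt,kb,271.8,361))
for c in((247,268),(364,385)):
    k=edges("w4.npz",c,62,73,-1);k2=edges("w4.npz",c,77,88,1);x=sum(c)/2
    a,b=ray(K,T,(x,np.polyval(k,x)),.003),ray(K,T,(x,np.polyval(k2,x)),.003);print('band',(a+b)/2,a-b)
# predicted silhouette rows of an ideally placed jar
from h import proj
p0=np.array([.4836,.0775,.021]);th=np.radians(-2.35);u=np.array([np.cos(th),np.sin(th),0])
n=np.array([-np.sin(th),np.cos(th),0])
for s in(-.0425,.0,.0425):
    A=[proj(K,T,p0+u*s+.018*(np.cos(t)*n+np.sin(t)*np.array([0,0,1]))) for t in np.linspace(0,6.28,200)];A=np.array(A);print(A[:,0].mean(),A[:,1].min(),A[:,1].max())
```

```text
c1 [ 0.0227 47.833 ] [ 0.016  87.5751] (array([484.2714,  76.4006]), np.float64(-3.354313068610064), np.float64(88.98268702374764))
c2 [ 0.0255 46.9643] [ 0.0202 86.2525] (array([484.2769,  76.3918]), np.float64(-3.541594490182495), np.float64(88.98786916012445))
band [0.4219 0.0805 0.003 ] [0.0016 0.0161 0.    ]
band [0.5453 0.0754 0.003 ] [-0.0001  0.0158  0.    ]
272.96428115074485 52.83726299924181 92.12237456928086
315.689791531747 52.85027419703138 92.1416610666104
358.43067004259035 52.86329018801549 92.16095433211824
```

The jar is about 1.3 mm past the line and 1.1° askew. One small corrective roll back with a slight twist should fix both.

Run:
```python
from roll import *
np.set_printoptions(precision=2,suppress=True)
j=np.array([.4843,.0765,0]); z=.0526; o1=ori(YL-.025); o2=ori(YL+.025)
r.reach(j-N*.001+[0,0,.08],o1); r.move_straight(j-N*.001+[0,0,z],o1,.05); print(fz())
r.move_straight(j+N*.0016+[0,0,z],o2,.01); print(fz())
r.move_straight(j+N*.0016+[0,0,z+.05],o2,.06)
look(j+[0,-.12,.17],"w5",ori(YL)); print(r.state()['t'],r.state()['tcp_pos'])
im=cv2.imread("pics/w5.png"); cv2.imwrite("pics/c5.png",cv2.resize(im[0:220,220:440],None,fx=2.7,fy=2.7))
from meas2 import *
d=np.load("w5.npz");K,T=d["K"],d["T"]
for c in((276,344),(280,358)):
    kt=edges("w5.npz",c,48,58,1);kb=edges("w5.npz",c,87,97,1);print(kt,kb,axis("w5.npz",kt,kb,271.8,361))
for c in((247,268),(364,385)):
    k=edges("w5.npz",c,62,73,-1);k2=edges("w5.npz",c,77,88,1);x=sum(c)/2
    a,b=ray(K,T,(x,np.polyval(k,x)),.003),ray(K,T,(x,np.polyval(k2,x)),.003);print('band',(a+b)/2*1000)
```

```text
[-6.29  0.35 19.27]
[-4.65  0.93 16.37]
27.85 [ 0.48 -0.04  0.17]
[ 0.03 44.21] [ 0.01 85.87] (array([483.81,  77.74]), np.float64(-3.3764634710333423), np.float64(88.83195007648489))
[ 0.03 43.09] [ 0.03 81.87] (array([483.82,  77.61]), np.float64(-3.8391364547584064), np.float64(88.85621147052068))
band [421.42  80.63   3.  ]
band [544.71  75.46   3.  ]
```

View pics/c5.png

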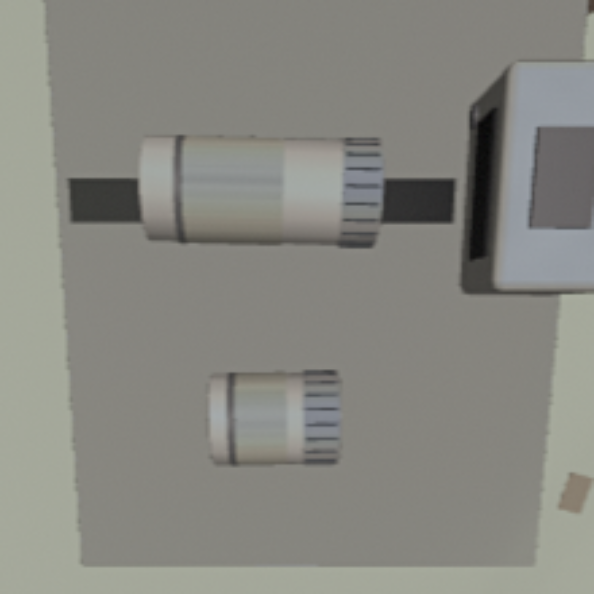

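The jar sits on the line, with its centre within about 0.5 mm across it and about 1° of skew. The short jar is at crop (275,418) as before, and the hand is clear. I'm handing in.

```bash
python3 -c "
from plant import r
r.dwell(.3); print(r.close_job(), r.state()['t'])"
```

```text
the job is handed in; nothing more can be done
the job is handed in; nothing more can be done
```

The long jar now lies on the black line, and I handed the job in at about 28 s of the 50 s allowed. I rolled it about 91 mm with the two fingertips resting on its top: eight short strokes, then one small roll back to correct a slight overshoot.

The last wrist-camera check showed:
- **Position:** the jar's centre was about 0.3 mm off the line across it, and within about 1 mm of the line's middle along it. The camera calibration is only good to about 2 mm.
- **Skew:** about 1 to 1.5° between the jar and the line remains. Two attempts to twist it out while rolling left most of it.
- **Surroundings:** the hand was clear of the jar. The short jar and reader looked unmoved; the pot and the other objects were out of that last picture, and I did not check them again.

The press read about 10 to 23 N on the wrist, partly sensor offset. That is firmer than the few newtons I aimed for, but below the limits.

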